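# Weed out the tired spring catch

## Robot

A 6-joint arm with a two-finger parallel gripper is mounted at the origin on the work surface. World frame = base frame: x ahead of the robot, y to its left, z up, the work surface at z = 0. Lengths are in m, angles in degrees, forces in N, time in s.
With the tool pointing down it reaches from about 0.3 to 0.75 m from the base axis. Payload 8.5 kg.
Tool frame: the origin (TCP) lies at the very end of the fingers, on their centre line; the grasp point (between the pads) lies 19 mm behind it (hold_point_z is the distance from the TCP to the grasp point, in m); z points along the fingers, y is the direction in which the jaws open and shut (so a half turn about z gives the same grasp; the last joint's range is limited). The gripper opens to 85 mm and grips with 20 to 120 N. Pads are 22 mm wide; open, the fingers measure 114 mm over their backs; the gripper's body (76 mm by 85 mm) begins 54 mm behind the grasp point. The pads swing forward as they close: fully open they stand 13 mm farther back than shut.
Start: joints at [62.091, 21.807, 74.336, -0, 83.858, -12.336], TCP at [0.148, 0.53, 0.231] pointing down, gripper open.
Joint ranges: [-178.18, 178.18], [-50.72, 133.34], [12.68, 142.11], [-81.47, 261.47], [9.98, 163.14], [-165.26, 165.26]. Speed limits (degrees/s): [136.94, 136.94, 180, 180, 180, 180].

## Interface

Orientations are given as a 3x3 rotation matrix whose columns are the frame's x, y, z axes.
In Python, from rig import observe, get_image, close_job, hold_point_z gives the robot as it stands. The module is installed in compiled form; this text tells all that it offers.
- The arm moves only by the tool jog_arm, never from a script. Its arguments are lists of equal length, an entry for each row: "travel": the shift along the world's x, y, z in m, a list of three; "dr": the turn, a rotation vector about the world's x, y, z in rad, a list of three. In form: {"travel": [[x, y, z], ...], "dr": [[rx, ry, rz], ...]}. A call has 1 to 20 rows; each row shifts and turns the commanded pose from where the row before left it; what a row does not reach is not made up. A row lasts 1/12 s, in which the tool goes at most 41.7 mm and 7.16 degrees, less where a joint would pass 70% of its speed; a pose out of reach is approached as far as the arm can. A call with a gripper value outside its range is refused whole. "jaw" is the finger opening in m, from 0 to 0.0854, set as the call begins (left out, the last holds). The fingers move at their own pace and stop on an object; "newtons" is the grip in N (left out, the last holds). Time passes only in rows, so rows that do not move let the fingers close. It gives the time, the measured TCP pose, the force and the opening at its end, in the units of the state.
- observe(): the state, without advancing time (a new reading comes with each control period).
- get_image(name): name is "side" or "top"; returns a dict with "color" (480x640x3 uint8, red, green, blue), "fovy" (degrees; the focal length in pixels is half the picture's height over the tangent of half this angle, whatever the lens; pixels are square), "cx", "cy" (the principal point, pixels), "R" (3x3) and "t" (3): a world point X has camera coordinates R X + t. Camera axes: x right, y down, z forward; pixel columns grow to the right and rows downward; lengths in m; the calibration is good to about 2 mm. A picture is of the moment at which its call begins. There is no depth.
- close_job(): hands the job in, once; it reports no verdict.
The state is a dict: "time_s": time; "q": joint angles; "qvel": joint speeds; "joint_efforts": joint torques, N m; "position": TCP position; "tool_rot": TCP orientation; "ft_force": force on the tool from outside, world axes, zero at the start; "wrist_torque": the same for the moment, N m; "grip_width": finger opening in m.
Only numpy, scipy, OpenCV 4.12 (cv2) and the standard library are available. Lean on these libraries where they do the work, as an engineer would, in place of code of your own. Each camera call takes 0.05 s, during which the arm holds its last target.

## Task

Three spring door catches that look alike stand on the desk mat, and one has a tired spring. Squeeze them lengthways in turn, blue head towards flat back, with the same grip where they stand, until you find the one whose head sinks in much farther. Keeping that one in the same squeeze, carry it to the pink tray and set it upright on its foot inside, and leave the two sound catches standing where they are.

Things in the scene. Friction and masses are not known exactly. Their poses are not given: they have to be found in the camera images.
- catch_1_mid (a point): Spring catch loose on the mat; all three look alike, numbers tell no grade. White housing 36 long (x), 32 wide, 40 high on a foot 36 x 54 x 4; a round blue sprung head (26 across, flat) stands out 18 at its -x end. Length along x with head out 54: x -27 (head's face) to +27 (flat back). This point: middle of that length, on the head's axis, 26 mm above the desk; z up. 150 g.
- catch_2_mid (a point): Spring catch loose on the mat; all three look alike, numbers tell no grade. White housing 36 long (x), 32 wide, 40 high on a foot 36 x 54 x 4; a round blue sprung head (26 across, flat) stands out 18 at its -x end. Length along x with head out 54: x -27 (head's face) to +27 (flat back). This point: middle of that length, on the head's axis, 26 mm above the desk; z up. 150 g.
- catch_3_mid (a point): Spring catch loose on the mat; all three look alike, numbers tell no grade. White housing 36 long (x), 32 wide, 40 high on a foot 36 x 54 x 4; a round blue sprung head (26 across, flat) stands out 18 at its -x end. Length along x with head out 54: x -27 (head's face) to +27 (flat back). This point: middle of that length, on the head's axis, 26 mm above the desk; z up. 150 g.
- head_1 (a joint): How far catch_1's head is pressed in, m; 0 = fully out, where its spring returns it. Squeezed along x, finger to head and finger to back, with 15 N or more, a sound catch gives 3 to 5 mm and stops firm at 5 mm (49 to 51 mm left between the fingers), the tired one gives 12 mm to its stop (42 mm left).
- head_2 (a joint): How far catch_2's head is pressed in, m; 0 = fully out, where its spring returns it. Squeezed along x, finger to head and finger to back, with 15 N or more, a sound catch gives 3 to 5 mm and stops firm at 5 mm (49 to 51 mm left between the fingers), the tired one gives 12 mm to its stop (42 mm left).
- head_3 (a joint): How far catch_3's head is pressed in, m; 0 = fully out, where its spring returns it. Squeezed along x, finger to head and finger to back, with 15 N or more, a sound catch gives 3 to 5 mm and stops firm at 5 mm (49 to 51 mm left between the fingers), the tired one gives 12 mm to its stop (42 mm left).
- tray: Open pink returns tray, fixed to the desk, 180 by 180 mm outside and 30 mm high, walls and floor 5 mm thick. Origin: centre of its underside, on the desk; x and y along its sides, z up.
Mind the look-alikes: they are no part of the job. What is shaped like the part that bears catch_2_mid but purple or red is not meant.

How it is judged (in metres and radians):
On the way, in this order (a step that is already met when the one before it is completed fails the run):
1. a catch whose head gives more than 8 mm (only the tired one can) is squeezed while it still stands at its place on the desk (((value of joint head_1 above 0.008 m and contact force between the fingers and catch_1 above 1 N and distance of catch_1_mid from where it was at the start of the episode below 0.04 m) or (value of joint head_2 above 0.008 m and contact force between the fingers and catch_2 above 1 N and distance of catch_2_mid from where it was at the start of the episode below 0.04 m) or (value of joint head_3 above 0.008 m and contact force between the fingers and catch_3 above 1 N and distance of catch_3_mid from where it was at the start of the episode below 0.04 m))), for 0.1 s.
2. the tired catch, still squeezed with its head in more than 8 mm, is over or in the tray (((value of joint head_1 above 0.008 m and contact force between the fingers and catch_1 above 1 N and x of catch_1_mid in the frame of tray between -0.07 and 0.07 m and y of catch_1_mid in the frame of tray between -0.07 and 0.07 m) or (value of joint head_2 above 0.008 m and contact force between the fingers and catch_2 above 1 N and x of catch_2_mid in the frame of tray between -0.07 and 0.07 m and y of catch_2_mid in the frame of tray between -0.07 and 0.07 m) or (value of joint head_3 above 0.008 m and contact force between the fingers and catch_3 above 1 N and x of catch_3_mid in the frame of tray between -0.07 and 0.07 m and y of catch_3_mid in the frame of tray between -0.07 and 0.07 m))), for 0.1 s.
At the end, for the whole second after the job is handed in: The tired catch stands on its foot inside the pink tray (its middle within 70 mm of the tray's centre along each side, upright within 10 degrees), and the two sound catches stand upright within 40 mm of where they began; all at rest and let go (((x of catch_1_mid in the frame of tray between -0.07 and 0.07 m and y of catch_1_mid in the frame of tray between -0.07 and 0.07 m and z of catch_1_mid in the frame of tray below 0.045 m and distance of each of catch_2_mid, catch_3_mid from where it was at the start of the episode below 0.04 m) or (x of catch_2_mid in the frame of tray between -0.07 and 0.07 m and y of catch_2_mid in the frame of tray between -0.07 and 0.07 m and z of catch_2_mid in the frame of tray below 0.045 m and distance of each of catch_1_mid, catch_3_mid from where it was at the start of the episode below 0.04 m) or (x of catch_3_mid in the frame of tray between -0.07 and 0.07 m and y of catch_3_mid in the frame of tray between -0.07 and 0.07 m and z of catch_3_mid in the frame of tray below 0.045 m and distance of each of catch_1_mid, catch_2_mid from where it was at the start of the episode below 0.04 m)) and angle between each of catch_1_mid, catch_2_mid, catch_3_mid's own z axis and vertical below 0.17 rad and linear speed of each of catch_1, catch_2, catch_3 below 0.03 m/s); the robot touches nothing.
It also fails if it takes over 53 s, if anything falls off the work surface, if the arm or the gripper's body presses on something with over 40 N, if the wrist force passes 120 N, or if a joint passes its speed limit or range.

## Working session

There is one attempt and no reset: what is moved stays moved. The work goes in short steps, Python scripts to look and compute and a tool call to move; the robot and the scene stay as the last step left them, time stands still between calls to the robot, and variables do not carry over. Pictures are saved under pics/ and viewed, and the job is handed in when it is done.

Besides the shell and the picture viewer there is one more tool, called after "Emit:" as name(argument=value, ...), one argument or row to a line, values as JSON. jog_arm: Moves the arm, as the interface text tells. Its arguments: {"type":"object","properties":{"travel":{"type":"array"},"dr":{"type":"array"},"jaw":{"type":"number"},"newtons":{"type":"number"}},"required":["travel","dr"]}

```bash
mkdir -p pics; python3 - <<'E'
from rig import *
import cv2,pickle
s=observe();print(s['time_s'],s['position'],s['tool_rot'],s['grip_width'],hold_point_z if not callable(hold_point_z) else hold_point_z())
for n in('top','side'):
    d=get_image(n);pickle.dump(d,open(f'{n}0.pkl','wb'));cv2.imwrite(f'pics/{n}0.png',d['color'][:,:,::-1]);print(n,d['fovy'],d['cx'],d['cy'],d['R'],d['t'])
E
```

```text
0.0 [0.14752191 0.52952815 0.23069978] [[-9.63284235e-01  2.68482773e-01 -6.95698218e-04]
 [ 2.68483492e-01  9.63283363e-01 -1.33263625e-03]
 [ 3.12364643e-04 -1.47049098e-03 -9.99998870e-01]] 0.08516889149224613 0.0187
top 50.48896924690085 312.33178031918527 236.88122964828545 [[ 0.05575103 -0.99843478  0.00445024]
 [-0.97078785 -0.05524799 -0.23349218]
 [ 0.23337259  0.00869719 -0.97234849]] [0.02866688 0.55244533 0.90313396]
side 46.512400989095994 318.9175140975779 243.12752148555126 [[ 0.92129159 -0.38886146 -0.00292604]
 [-0.26625333 -0.62528824 -0.7335692 ]
 [ 0.28342718  0.67661021 -0.67960846]] [-0.47727171  0.22553686  0.93653642]
```

View pics/top0.png

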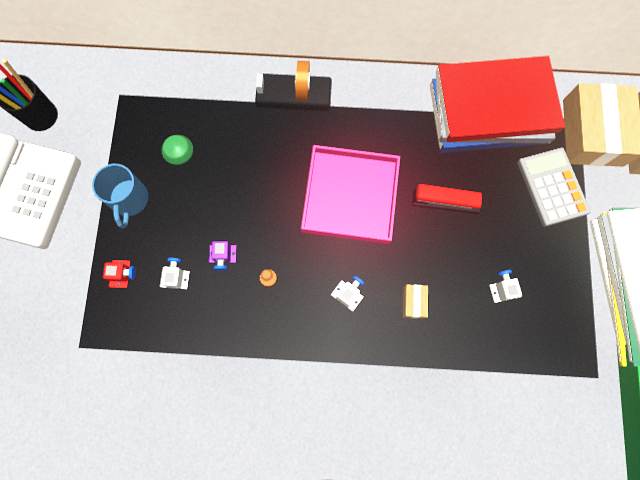

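View pics/side0.png

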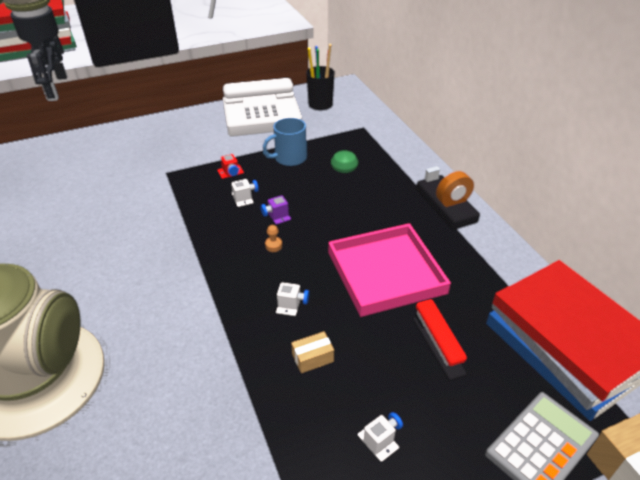

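The white, blue-headed catches are at top-view pixels (174,275), (349,292) and (507,288). The look-alikes are the red one at (118,272) and the purple one at (221,252). Next I'll check close crops.

```bash
python3 - <<'E'
import cv2,pickle,numpy as np
d=pickle.load(open('top0.pkl','rb'))['color'][:,:,::-1];s=pickle.load(open('side0.pkl','rb'))['color'][:,:,::-1]
r=[]
for (im,pts,h) in((d,[(174,275),(349,292),(507,288)],20),(s,[(244,190),(292,297),(382,433)],27)):
    r.append(np.hstack([cv2.resize(im[y-h:y+h,x-h:x+h],(260,260),interpolation=cv2.INTER_NEAREST) for x,y in pts]))
cv2.imwrite('pics/crop0.png',np.vstack(r))
E
```

```text
(no output)
```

View pics/crop0.png

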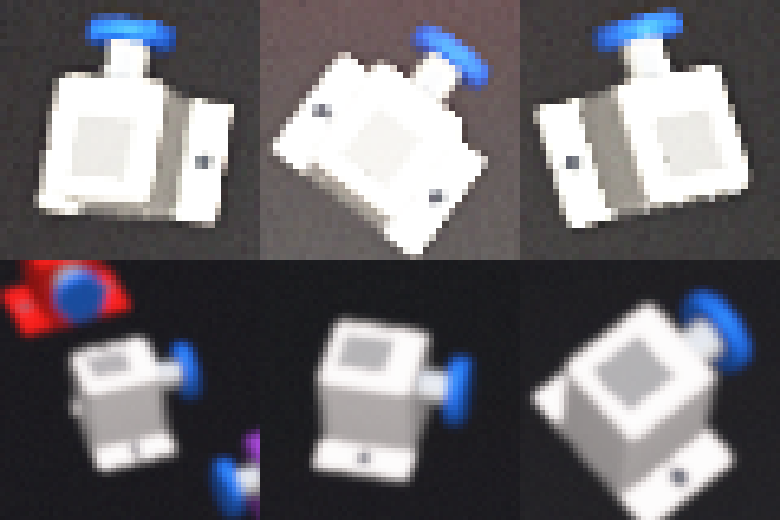

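```bash
cat > h.py <<'E'
import cv2,pickle,numpy as np
def ray(d,p):
    f=240/np.tan(np.radians(d['fovy']/2));v=np.array([(p[0]-d['cx'])/f,(p[1]-d['cy'])/f,1]);R=np.array(d['R']);t=np.array(d['t'])
    return -R.T@t,R.T@v
def onz(d,p,z):
    c,v=ray(d,p);return c+v*(z-c[2])/v[2]
def tri(rs):
    A=np.zeros((3,3));b=np.zeros(3)
    for c,v in rs:
        v=v/np.linalg.norm(v);P=np.eye(3)-np.outer(v,v);A+=P;b+=P@c
    X=np.linalg.solve(A,b);return X,[np.linalg.norm((np.eye(3)-np.outer(v,v)/(v@v))@(X-c)) for c,v in rs]
def proj(d,X):
    f=240/np.tan(np.radians(d['fovy']/2));q=np.array(d['R'])@X+np.array(d['t']);return f*q[0]/q[2]+d['cx'],f*q[1]/q[2]+d['cy']
def blobs(d,p,h,kind):
    x0,y0=p[0]-h,p[1]-h;c=d['color'][y0:p[1]+h,x0:p[0]+h].copy();hsv=cv2.cvtColor(c,cv2.COLOR_RGB2HSV)
    if kind=='blue': m=cv2.inRange(hsv,(95,120,80),(125,255,255))
    else: m=cv2.inRange(hsv,(0,0,kind[0]),(179,60,kind[1]))
    n,l,st,ce=cv2.connectedComponentsWithStats(m)
    return sorted([(int(st[i,4]),ce[i]+[x0,y0]) for i in range(1,n)],key=lambda a:-a[0])[:3]
E
python3 - <<'E'
from h import *
T=pickle.load(open('top0.pkl','rb'));S=pickle.load(open('side0.pkl','rb'))
for a,b in(((174,275),(244,190)),((349,292),(292,297)),((507,288),(382,433))):
    bt=blobs(T,a,20,'blue');bs=blobs(S,b,22 if b[0]!=382 else 27,'blue');bs.sort(key=lambda q:-q[0])
    print('blue',bt,bs)
    if b[0]==244: bs=[q for q in bs if q[1][0]>b[0] and q[1][1]<195]
    hx,e=tri([ray(T,bt[0][1]),ray(S,bs[0][1])]);print('head',hx,e)
    # top label
    gt=blobs(T,a,20,(215,243));
    print(gt); 
    c=T['color'][a[1]-20:a[1]+20,a[0]-20:a[0]+20].max(2)
    print(c[14:30:2,8:32:1])
E
```

```text
blue [(57, array([173.54385965, 259.28070175]))] [(61, array([233.01639344, 171.03278689])), (55, array([255.45454545, 184.78181818])), (41, array([263.       , 207.3902439]))]
head [0.49853005 0.32810437 0.02908242] [np.float64(0.0001887792928812752), np.float64(0.00018877929288117605)]
[(73, array([168.89041096, 277.16438356])), (3, array([167., 285.])), (2, array([174.5, 261. ]))]
[[178 255 255 255 255 255 255 255 255 255 255 255 255 255 255 255 255 202
  140 103  71  59  53  56]
 [235 255 255 255 255 255 255 255 255 255 255 255 255 255 255 255 255 158
  162 162 157 230 255 255]
 [255 255 255 255 235 237 236 237 238 239 244 244 251 255 255 255 255 143
  161 160 172 252 255 255]
 [255 255 255 251 237 237 238 238 239 239 239 239 253 255 255 255 237 161
  159 159 206 255 255 255]
 [255 255 255 235 238 237 238 238 239 238 237 240 254 255 255 255 179 163
  162 152 210 255 255 255]
 [255 255 255 236 239 238 239 238 237 237 237 246 255 255 255 255 154 163
  159 162 241 255 149 121]
 [255 255 252 235 237 237 238 237 238 237 239 254 255 255 255 255 155 160
  158 179 255 255 255 255]
 [255 
[... 1640 characters left out ...]
72 149 152 156 155 151 228 255 255 255 255 255 255 255 255 255 255
  255 255 254 255 255 255]
 [255 186 145 152 155 153 147 178 255 255 255 255 255 236 236 236 235 235
  235 236 235 250 255 255]
 [255 255 144 150 155 153 154 152 203 255 255 255 255 236 236 237 236 238
  237 237 236 244 255 255]
 [255 255 237 147 154 156 156 153 171 248 255 255 255 253 236 236 236 238
  236 238 238 233 245 255]
 [133 237 255 140 150 154 158 154 149 192 255 255 255 255 206 239 237 236
  236 236 235 238 239 254]
 [241 255 255 245 150 152 157 157 152 165 237 255 255 255 249 236 236 234
  238 249 254 254 255 255]
 [255 255 255 255 143 153 154 154 157 153 187 255 255 255 255 255 255 255
  255 255 255 255 255 255]]
```

```bash
python3 - <<'E'
from h import *
T=pickle.load(open('top0.pkl','rb'));S=pickle.load(open('side0.pkl','rb'))
print(ray(T,(0,0))[0],ray(S,(0,0))[0])
def dark(d,p,r=3):   # dark spot subpixel, weights against white
    g=d['color'][p[1]-r:p[1]+r+1,p[0]-r:p[0]+r+1].min(2).astype(float);w=np.clip(220-g,0,None)
    ys,xs=np.mgrid[-r:r+1,-r:r+1];return np.array([p[0]+(w*xs).sum()/w.sum(),p[1]+(w*ys).sum()/w.sum()])
# crop px -> image: top scale 6.5, side 260/54
def ct(p,c): return int(round(p[0]-20+c[0]/6.5-.5)),int(round(p[1]-20+c[1]/6.5-.5))
def cs(p,c): return int(round(p[0]-27+c[0]*54/260-.5)),int(round(p[1]-27+c[1]*54/260-.5))
H={1:[.49853,.32810],2:[.47785,-.03341],3:[.51044,-.31794]}
P={1:(174,275),2:(349,292),3:(507,288)};Q={1:(244,190),2:(292,297),3:(382,433)}
th={1:[(204,162)],2:[(61,111),(176,196)],3:[(52,162)]}
sh={1:[(138,188)],2:[(103,197)],3:[(160,216)]}
lt={1:[168.9,277.2],3:[512.4,289.6]}
ls={1:(110,102),2:(106,92),3:(115,112)}
for i in P:
    hs=[onz(T,dark(T,ct(P[i],c),1),.004) for c in th[i]]
    h2=[onz(S,dark(S,cs(Q[i],c),1),.004) for c in sh[i]]
    print(i,'holes top',np.round(hs,4),'side',np.round(h2,4))
    if i==2: gt=np.array([P[2][0]-20+380/6.5-40-.5,P[2][1]-20+145/6.5-.5])
    else: gt=np.array(lt[i])
    b=blobs(S,Q[i],14,(100,175));
    c=ls[i];gs=np.array([Q[i][0]-27+c[0]*54/260-.5,Q[i][1]-27+c[1]*54/260-.5])
    print('  label',tri([ray(T,gt),ray(S,gs)]),b[:2],gs,onz(T,gt,.044)[:2],onz(S,gs,.044)[:2])
# tray: pink outline
for n,d in(('T',T),('S',S)):
    m=cv2.inRange(cv2.cvtColor(d['color'],cv2.COLOR_RGB2HSV),(155,120,120),(172,255,255))
    c=max(cv2.findContours(m,0,1)[0],key=cv2.contourArea);c=cv2.convexHull(c);a=cv2.approxPolyDP(c,6,True)[:,0];print(n,a.tolist())
    if n=='T':print([np.round(onz(T,p,.03),3)[:2] for p in a])
E
```

```text
[0.3239423  0.05128878 1.00702504] [ 0.23431648 -0.67823713  0.80052845]
1 holes top [[0.4636 0.3083 0.004 ]] side [[0.4641 0.3089 0.004 ]]
  label (array([0.46138656, 0.32898648, 0.0423745 ]), [np.float64(0.0005753588721512699), np.float64(0.0005753588721511736)]) [(178, array([241.15730337, 194.02808989])), (5, array([246.6, 179.4]))] [239.34615385 183.68461538] [0.46058189 0.32858862] [0.46148129 0.32681457]
2 holes top [[ 0.4624  0.0038  0.004 ]
 [ 0.4385 -0.032   0.004 ]] side [[ 0.4388 -0.0308  0.004 ]]
  label (array([ 0.44839581, -0.0120218 ,  0.04086042]), [np.float64(1.751714009191337e-05), np.float64(1.7517140091814456e-05)]) [(192, array([288.61979167, 302.31770833])), (8, array([299.375, 290.125]))] [286.51538462 288.60769231] [ 0.44800877 -0.011819  ] [ 0.44749332 -0.01477447]
3 holes top [[ 0.4722 -0.3057  0.004 ]] side [[ 0.4837 -0.3462  0.004 ]]
  label (array([ 0.47465479, -0.32695077,  0.04126666]), [np.float64(0.0004923335803300205), np.float64(0.0004923335803300223)]) [(189, array([381.        , 440.61904762])), (7, array([371.        , 421.14285714]))] [378.38461538 428.76153846] [ 0.47374088 -0.32574889] [ 0.47429401 -0.32825444]
T [[400, 156], [388, 237], [304, 226], [313, 145]]
[array([ 0.739, -0.11 ]), array([ 0.567, -0.089]), array([0.58 , 0.078]), array([0.753, 0.07 ])]
S [[409, 223], [448, 278], [447, 293], [360, 315], [329, 241]]
```

Emit:
jog_arm(
  travel=[
    [0.0272,-0.0167,0],
    [0.0272,-0.0167,0],
    [0.0272,-0.0167,0],
    [0.0272,-0.0167,0],
    [0.0272,-0.0167,0],
    [0.0272,-0.0167,0],
    [0.0272,-0.0167,0],
    [0.0272,-0.0167,0],
    [0.0272,-0.0167,0],
    [0.0272,-0.0167,0],
    [0.0272,-0.0167,0],
    [0.0271,-0.0165,0],
    [0,0,-0.025],
    [0,0,-0.025],
    [0,0,-0.025],
    [0,0,-0.025],
    [0,0,-0.025],
    [0,0,-0.015],
    [0,0,0],
  ],
  dr=[
    [0,0,-0.1126],
    [0,0,-0.1126],
    [0,0,-0.1126],
    [0,0,-0.1126],
    [0,0,-0.1126],
    [0,0,-0.1126],
    [0,0,-0.1126],
    [0,0,-0.1126],
    [0,0,-0.1126],
    [0,0,-0.1126],
    [0,0,-0.1126],
    [0,0,-0.1126],
    [0,0,0],
    [0,0,0],
    [0,0,0],
    [0,0,0],
    [0,0,0],
    [0,0,0],
    [0,0,0],
  ],
  jaw=0.085,
  newtons=30,
)

```text
time_s: 1.68
position: [0.4723, 0.3288, 0.0878]
tool_rot: [[0.052, 0.999, -0.006], [0.999, -0.052, -0.003], [-0.003, -0.006, -1.0]]
ft_force: [-0.5, -0.4, 0.2]
grip_width: 0.0849
```

```bash
cat > look.py <<'E'
import sys
from h import *
from rig import *
n=sys.argv[1]
s=observe();R=np.array(s['tool_rot']);print(s['time_s'],np.round(s['position'],4),np.degrees(np.arctan2(R[1,1],R[0,1])),R[:,2].round(3),s['grip_width'],np.round(s['ft_force'],1))
r=[]
for c,h in zip(('top','side'),(sys.argv[2],sys.argv[3])):
    d=get_image(c);pickle.dump(d,open(f'{c}{n}.pkl','wb'));x,y=map(int,h.split(','));w=50
    x=min(max(x,w),640-w);y=min(max(y,w),480-w)
    r.append(cv2.resize(d['color'][y-w:y+w,x-w:x+w,::-1],(400,400),interpolation=cv2.INTER_CUBIC))
cv2.imwrite(f'pics/c{n}.png',np.hstack(r))
E
python3 look.py 1 174,275 244,190
```

```text
1.6833 [0.4723 0.3288 0.0878] -2.997378319996997 [-0.006 -0.003 -1.   ] 0.08490198043872797 [-0.5 -0.4  0.2]
```

View pics/c1.png

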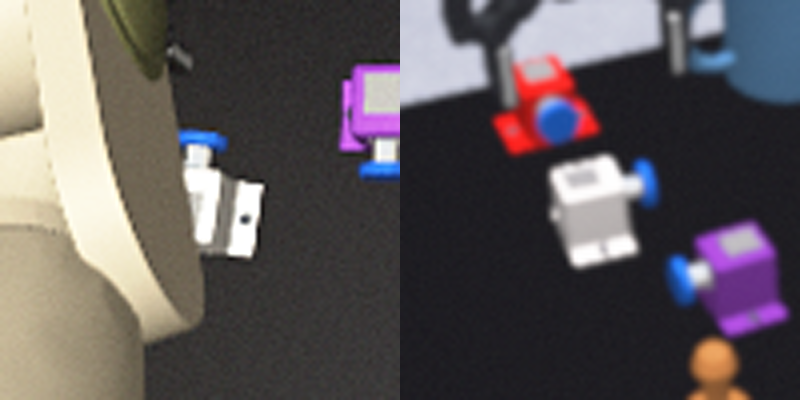

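Emit:
jog_arm(
  travel=[
    [0.001,0,-0.02],
    [0,0,-0.02],
    [0,0,-0.02],
    [0,0,-0.01],
    [0,0,0],
    [0,0,0],
  ],
  dr=[
    [0,0,0],
    [0,0,0],
    [0,0,0],
    [0,0,0],
    [0,0,0],
    [0,0,0],
  ],
)

```text
time_s: 2.28
position: [0.4755, 0.3299, 0.0223]
tool_rot: [[0.052, 0.999, 0.001], [0.999, -0.052, 0.0], [0.001, 0.001, -1.0]]
ft_force: [-0.1, 0.3, 0.7]
grip_width: 0.0849
```

```bash
python3 look.py 2 174,275 244,180
```

```text
2.2833 [0.4755 0.3299 0.0223] -2.988355423174737 [ 0.001  0.    -1.   ] 0.08488949384375792 [-0.1  0.3  0.7]
```

View pics/c2.png

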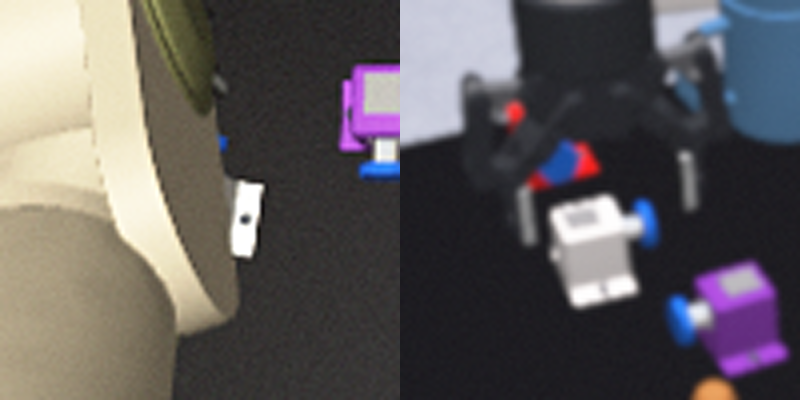

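Emit:
jog_arm(
  travel=[
    [-0.001,0,-0.008],
    [0,0,-0.008],
    [0,0,0],
    [0,0,0],
  ],
  dr=[
    [0,0,0],
    [0,0,0],
    [0,0,0],
    [0,0,0],
  ],
)

```text
time_s: 2.72
position: [0.4737, 0.3295, 0.0048]
tool_rot: [[0.052, 0.999, -0.001], [0.999, -0.052, -0.0], [-0.0, -0.001, -1.0]]
ft_force: [0.4, 0.8, -0.6]
grip_width: 0.0853
```

Emit:
jog_arm(
  travel=[
    [0,0,0],
    [0,0,0],
    [0,0,0],
    [0,0,0],
    [0,0,0],
    [0,0,0],
    [0,0,0],
    [0,0,0],
    [0,0,0],
    [0,0,0],
    [0,0,0],
    [0,0,0],
  ],
  dr=[
    [0,0,0],
    [0,0,0],
    [0,0,0],
    [0,0,0],
    [0,0,0],
    [0,0,0],
    [0,0,0],
    [0,0,0],
    [0,0,0],
    [0,0,0],
    [0,0,0],
    [0,0,0],
  ],
  jaw=0.03,
  newtons=30,
)

```text
time_s: 3.72
position: [0.4725, 0.3298, 0.0064]
tool_rot: [[0.052, 0.999, -0.002], [0.999, -0.052, -0.0], [-0.0, -0.002, -1.0]]
ft_force: [-9.5, -0.4, 13.0]
grip_width: 0.0413
```

```bash
python3 look.py 3 174,275 244,180
```

```text
3.7167 [0.4725 0.3298 0.0064] -2.9745932885419317 [-0.002 -0.    -1.   ] 0.04132628757641163 [-9.5 -0.4 13. ]
```

View pics/c3.png

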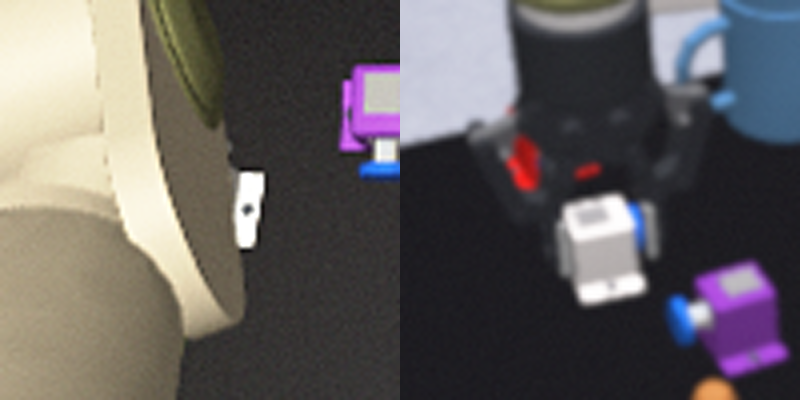

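The fingers stopped at 41.3 mm, against 49–51 mm for a sound catch, so catch 1 is the tired one. I'll keep the same squeeze and lift it.

Emit:
jog_arm(
  travel=[
    [0,0,0.003],
    [0,0,0.005],
    [0,0,0.01],
    [0,0,0.012],
    [0,0,0.015],
    [0,0,0.015],
    [0,0,0.015],
    [0,0,0.01],
    [0,0,0],
    [0,0,0],
  ],
  dr=[
    [0,0,0],
    [0,0,0],
    [0,0,0],
    [0,0,0],
    [0,0,0],
    [0,0,0],
    [0,0,0],
    [0,0,0],
    [0,0,0],
    [0,0,0],
  ],
)

```text
time_s: 4.65
position: [0.4741, 0.3296, 0.0906]
tool_rot: [[0.052, 0.999, 0.001], [0.999, -0.052, 0.0], [0.0, 0.001, -1.0]]
ft_force: [0.5, 0.1, -2.0]
grip_width: 0.0412
```

```bash
python3 look.py 4 174,275 244,160
```

```text
4.65 [0.4741 0.3296 0.0906] -2.990573338288834 [ 0.001  0.    -1.   ] 0.041235134277407014 [ 0.5  0.1 -2. ]
```

View pics/c4.png

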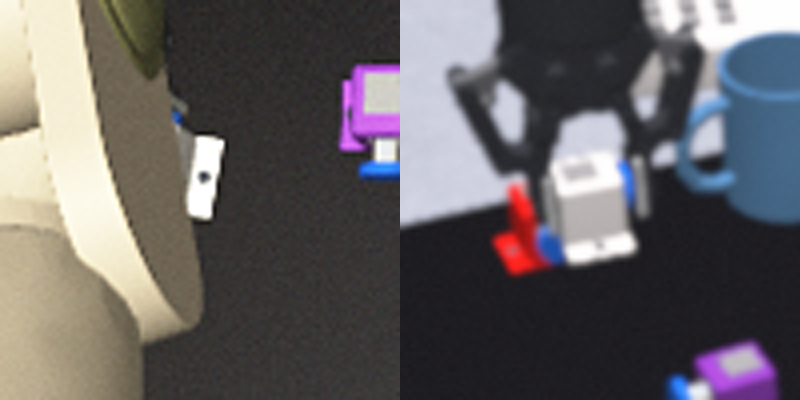

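Emit:
jog_arm(
  travel=[
    [0.004,-0.008,0.01],
    [0.009,-0.017,0.01],
    [0.011,-0.021,0],
    [0.011,-0.021,0],
    [0.011,-0.021,0],
    [0.011,-0.021,0],
    [0.011,-0.021,0],
    [0.011,-0.021,0],
    [0.011,-0.021,0],
    [0.011,-0.021,0],
    [0.011,-0.021,0],
    [0.011,-0.021,0],
    [0.011,-0.021,0],
    [0.011,-0.021,0],
    [0.011,-0.021,0],
    [0.011,-0.021,0],
    [0.009,-0.017,0],
    [0.004,-0.008,0],
    [0,0,0],
    [0,0,0],
  ],
  dr=[
    [0,0,0],
    [0,0,0],
    [0,0,0],
    [0,0,0],
    [0,0,0],
    [0,0,0],
    [0,0,0],
    [0,0,0],
    [0,0,0],
    [0,0,0],
    [0,0,0],
    [0,0,0],
    [0,0,0],
    [0,0,0],
    [0,0,0],
    [0,0,0],
    [0,0,0],
    [0,0,0],
    [0,0,0],
    [0,0,0],
  ],
)

```text
time_s: 6.42
position: [0.6535, -0.0143, 0.1101]
tool_rot: [[0.053, 0.999, -0.001], [0.999, -0.053, 0.0], [0.0, -0.001, -1.0]]
ft_force: [0.2, 0.4, -0.4]
grip_width: 0.0413
```

```bash
python3 look.py 5 352,194 388,240
```

```text
6.4167 [ 0.6535 -0.0143  0.1101] -3.018965855197162 [-0.001  0.    -1.   ] 0.04130037192048194 [ 0.2  0.4 -0.4]
```

View pics/c5.png

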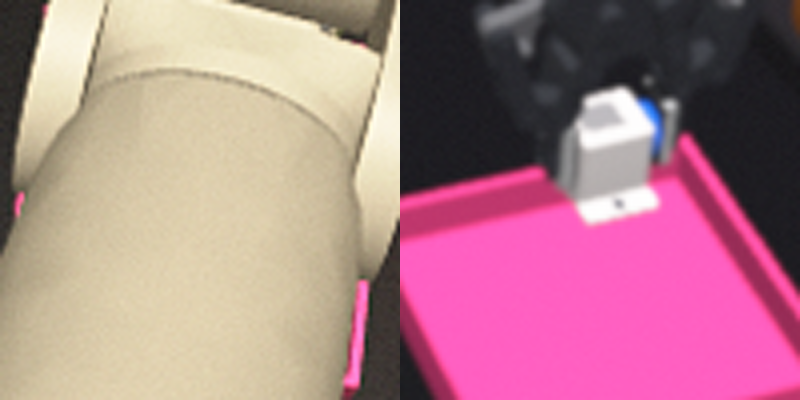

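Emit:
jog_arm(
  travel=[
    [0,0,-0.01],
    [0,0,-0.015],
    [0,0,-0.015],
    [0,0,-0.015],
    [0,0,-0.015],
    [0,0,-0.01],
    [0,0,-0.006],
    [0,0,-0.004],
    [0,0,0],
    [0,0,0],
  ],
  dr=[
    [0,0,0],
    [0,0,0],
    [0,0,0],
    [0,0,0],
    [0,0,0],
    [0,0,0],
    [0,0,0],
    [0,0,0],
    [0,0,0],
    [0,0,0],
  ],
)

```text
time_s: 7.35
position: [0.6542, -0.0143, 0.0208]
tool_rot: [[0.052, 0.999, 0.001], [0.999, -0.052, -0.0], [-0.0, 0.001, -1.0]]
ft_force: [0.5, 0.2, -1.7]
grip_width: 0.0414
```

Emit:
jog_arm(
  travel=[
    [0,0,-0.002],
    [0,0,-0.002],
    [0,0,0],
    [0,0,0],
  ],
  dr=[
    [0,0,0],
    [0,0,0],
    [0,0,0],
    [0,0,0],
  ],
)

```text
time_s: 7.68
position: [0.654, -0.0144, 0.0164]
tool_rot: [[0.052, 0.999, 0.0], [0.999, -0.052, -0.0], [-0.0, 0.0, -1.0]]
ft_force: [-0.6, -0.2, -2.0]
grip_width: 0.0413
```

```bash
python3 look.py 6 352,194 388,255
```

```text
7.6833 [ 0.654  -0.0144  0.0164] -2.9922705189533843 [ 0. -0. -1.] 0.041264568527808076 [-0.6 -0.2 -2. ]
```

View pics/c6.png

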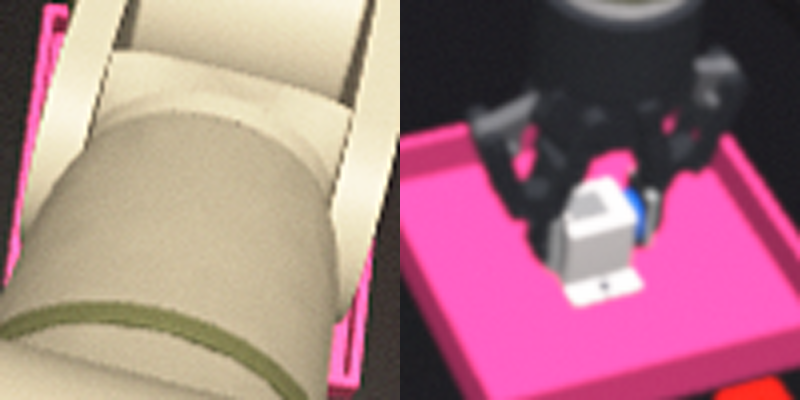

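Almost down; no contact yet, so I'll keep lowering in small steps.

Emit:
jog_arm(
  travel=[
    [0,0,-0.002],
    [0,0,-0.0015],
    [0,0,0],
    [0,0,0],
    [0,0,0],
  ],
  dr=[
    [0,0,0],
    [0,0,0],
    [0,0,0],
    [0,0,0],
    [0,0,0],
  ],
)

```text
time_s: 8.2
position: [0.6539, -0.0144, 0.0128]
tool_rot: [[0.052, 0.999, -0.0], [0.999, -0.052, 0.0], [0.0, -0.0, -1.0]]
ft_force: [-0.1, -0.1, -1.1]
grip_width: 0.0413
```

Emit:
jog_arm(
  travel=[
    [0,0,-0.001],
    [0,0,0],
    [0,0,0],
  ],
  dr=[
    [0,0,0],
    [0,0,0],
    [0,0,0],
  ],
)

```text
time_s: 8.45
position: [0.6539, -0.0144, 0.0118]
tool_rot: [[0.052, 0.999, -0.0], [0.999, -0.052, 0.0], [0.0, -0.0, -1.0]]
ft_force: [0.3, -0.2, -1.2]
grip_width: 0.0412
```

Emit:
jog_arm(
  travel=[
    [0,0,-0.001],
    [0,0,0],
    [0,0,0],
  ],
  dr=[
    [0,0,0],
    [0,0,0],
    [0,0,0],
  ],
)

```text
time_s: 8.7
position: [0.654, -0.0144, 0.0114]
tool_rot: [[0.052, 0.999, 0.0], [0.999, -0.052, -0.0], [-0.0, 0.0, -1.0]]
ft_force: [-2.4, -0.2, 5.6]
grip_width: 0.0412
```

Emit:
jog_arm(
  travel=[
    [0,0,0],
    [0,0,0],
    [0,0,0],
  ],
  dr=[
    [0,0,0],
    [0,0,0],
    [0,0,0],
  ],
  jaw=0.048,
)

```text
time_s: 8.95
position: [0.6539, -0.0144, 0.0105]
tool_rot: [[0.052, 0.999, -0.0], [0.999, -0.052, 0.0], [0.0, -0.0, -1.0]]
ft_force: [0.4, 0.5, -0.9]
grip_width: 0.0483
```

Emit:
jog_arm(
  travel=[
    [0,0,0],
    [0,0,0],
    [0,0,0],
  ],
  dr=[
    [0,0,0],
    [0,0,0],
    [0,0,0],
  ],
  jaw=0.056,
)

```text
time_s: 9.2
position: [0.6541, -0.0144, 0.0109]
tool_rot: [[0.052, 0.999, 0.0], [0.999, -0.052, -0.0], [-0.0, 0.0, -1.0]]
ft_force: [-0.1, 0.1, -0.1]
grip_width: 0.0561
```

Emit:
jog_arm(
  travel=[
    [0,0,0],
    [0,0,0],
    [0,0,0],
    [0,0,0],
    [0,0,0],
    [0,0,0],
  ],
  dr=[
    [0,0,0],
    [0,0,0],
    [0,0,0],
    [0,0,0],
    [0,0,0],
    [0,0,0],
  ],
  jaw=0.085,
)

```text
time_s: 9.7
position: [0.654, -0.0144, 0.0108]
tool_rot: [[0.052, 0.999, 0.0], [0.999, -0.052, -0.0], [-0.0, 0.0, -1.0]]
ft_force: [0.1, -0.2, 0.1]
grip_width: 0.085
```

```bash
python3 look.py 7 352,194 388,255
```

```text
9.7 [ 0.654  -0.0144  0.0108] -2.9919746595393324 [ 0. -0. -1.] 0.0849616929693412 [ 0.1 -0.2  0.1]
```

View pics/c7.png

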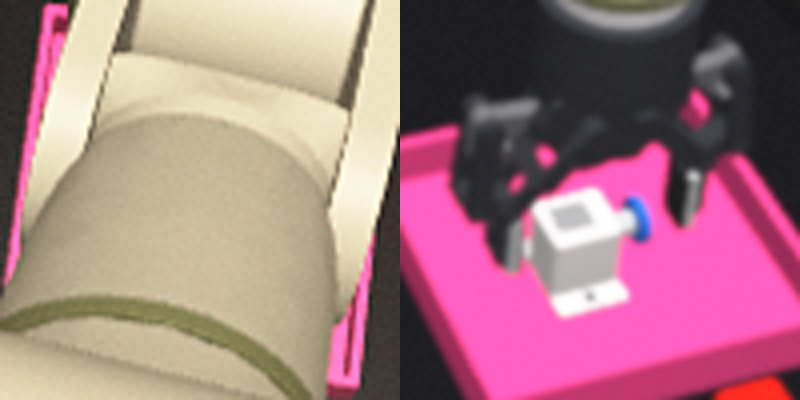

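Emit:
jog_arm(
  travel=[
    [-0.005,0,0],
    [0,0,0.01],
    [0,0,0.02],
    [0,0,0.03],
    [0,0,0.04],
    [0,0,0.04],
    [0,0,0.03],
    [-0.03,0.02,0.01],
    [-0.03,0.03,0],
    [-0.03,0.03,0],
    [-0.03,0.03,0],
    [-0.03,0.03,0],
    [-0.03,0.03,0],
    [-0.03,0.03,0],
    [-0.02,0.03,0],
    [-0.02,0.03,0],
    [-0.02,0.03,0],
    [0,0.02,0],
    [0,0,0],
    [0,0,0],
  ],
  dr=[
    [0,0,0],
    [0,0,0],
    [0,0,0],
    [0,0,0],
    [0,0,0],
    [0,0,0],
    [0,0,0],
    [0,0,0],
    [0,0,0],
    [0,0,0],
    [0,0,0],
    [0,0,0],
    [0,0,0],
    [0,0,0],
    [0,0,0],
    [0,0,0],
    [0,0,0],
    [0,0,0],
    [0,0,0],
    [0,0,0],
  ],
)

```text
time_s: 11.47
position: [0.3817, 0.2929, 0.1914]
tool_rot: [[0.05, 0.999, 0.001], [0.999, -0.05, 0.0], [0.0, 0.001, -1.0]]
ft_force: [0.3, 0.2, 0.7]
grip_width: 0.085
```

```bash
python3 look.py 8 352,194 388,255; python3 - <<'E'
from h import *
for c in('top','side'):
    d=pickle.load(open(c+'8.pkl','rb'));cv2.imwrite(f'pics/{c}8.png',d['color'][:,:,::-1])
E
```

```text
11.4667 [0.3817 0.2929 0.1914] -2.868942732633149 [ 0.001  0.    -1.   ] 0.08503674683086554 [0.3 0.2 0.7]
```

View pics/c8.png

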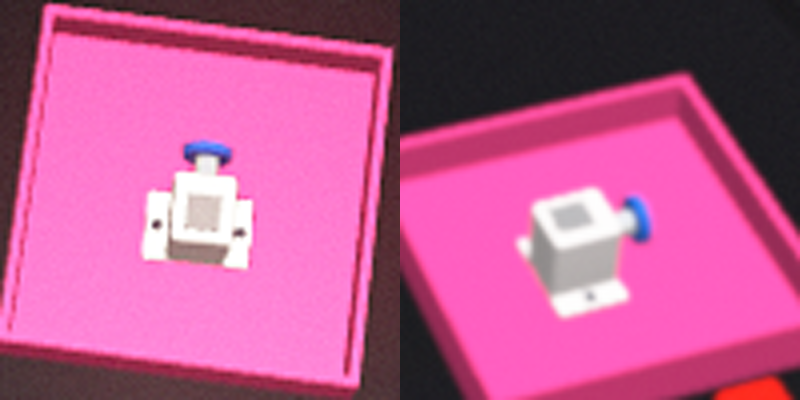

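View pics/top8.png

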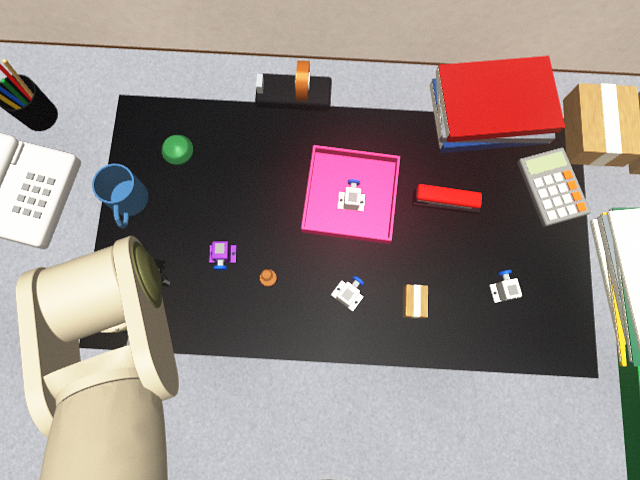

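View pics/side8.png

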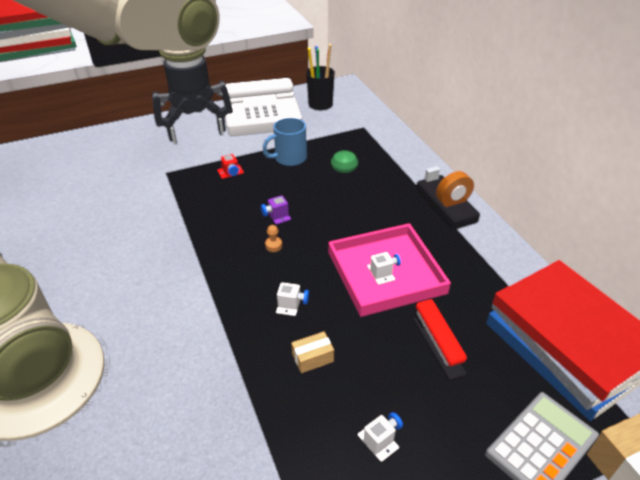

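The catch stands upright near the middle of the tray, at (351,197) in the top view. The other two are still at (349,292) and (507,288), and the arm is clear of everything.

```bash
python3 -c "
from rig import *
print(close_job())"
```

```text
the job is handed in; nothing more can be done
None
```

The tired catch now stands upright in the pink tray, and I've handed the job in. The hand-in gives no verdict.

- **Finding it:** The first catch I squeezed, at top-view pixel (174,275), closed to 41.3 mm at 30 N. A sound catch would have stopped at 49–51 mm, so I didn't squeeze the other two.
- **Moving it:** I kept the same squeeze while lifting and carrying it. The opening stayed at 41.2–41.4 mm until the foot touched the tray floor, then I opened the fingers in steps.
- **Last checks:** The final pictures at 11.5 s show the catch upright near the middle of the tray with its head back out. The two sound catches look untouched in their places, and the arm is clear of everything.
- **Disagreement:** The opening read about 0.7 mm under the stated 42 mm. During the first squeeze the wrist showed about 13 N upward, which disappeared on lifting; I didn't find the cause.

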